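# Shut and lock the gate of a spice caddy

## Robot

A 7-joint arm with a two-finger parallel gripper is mounted at the origin on a cart in front of the work surface, level with it; the furniture and walls round the work are solid. World frame = base frame: x ahead of the robot, y to its left, z up, the work surface at z = 0. Lengths are in mm, angles in rad, forces in N, time in s.
With the tool pointing down it reaches from about 400 to 850 mm from the base axis. Payload 6.9 kg.
Tool frame: the origin (TCP) lies midway between the tips of the shut fingers; the grasp point (between the pads) lies robot.grip_depth behind it (robot.grip_depth is the distance from the TCP to the grasp point, in mm); x points along the fingers, z is the direction in which the jaws open and shut, and the axes are right-handed (so a half turn about x gives the same grasp; the last joint's range is limited). The gripper opens to 85 mm and grips with 20 to 120 N. Pads are 22 mm wide; open, the fingers measure 114 mm over their backs; the gripper's body (76 mm by 85 mm) begins 54 mm behind the grasp point. The pads swing forward as they close: fully open they stand 13 mm farther back than shut.
Start: joints at [-1.222, 0.507, -0.238, 1.5, 0.126, 1.149, -0.155], TCP at [150.89, 606.501, 231.275] pointing down, gripper open.
Joint ranges: [-3.08, 3.08], [-0.24, 2.05], [-1.43, 1.35], [0, 2.5], [-1.52, 4.66], [0.17, 1.96], [-2.89, 2.89]. Speed limits (rad/s): [2.39, 2.39, 3.14, 3.14, 3.14, 3.14, 3.14].

## Interface

Orientations are given as a unit quaternion [w, x, y, z].
In Python, from station import robot gives the robot as it stands. The module is installed in compiled form; this text tells all that it offers.
- The arm moves only by the tool servo_tool, never from a script. Its argument "targets" is a list of rows, each a list of 4 numbers: the shift along the tool's x, y, z in mm, then the turn about the tool's x in degrees. In form: [[dx, dy, dz, turn], ...]. A call has 1 to 5 rows; each row shifts and turns the pose as measured when the row begins, along the tool's axes as they then stand; what a row does not reach is not made up. A row lasts 1/8 s, in which the tool goes at most 62.5 mm and 10.7 degrees, less where a joint would pass 70% of its speed; a pose out of reach is approached as far as the arm can. A call is refused whole if a number of a shift passes 62.5 or a number of a turn 10.7, either way. A call with a gripper value outside its range is refused whole. "fingers" is the opening in per cent of the stroke, from 0 (shut) to 100 (fully open), set as the call begins (left out, the last holds). The fingers move at their own pace and stop on an object; "newtons" is the grip in N (left out, the last holds). Time passes only in rows, so rows that do not move let the fingers close. It gives the time, the measured TCP pose, the force and the opening at its end, in the units of the state.
- robot.get_state(): the state, without advancing time (a new reading comes with each control period).
- robot.camera(name): name is "side" or "top"; returns a dict with "image" (420x560x3 uint8, red, green, blue), "mtx" (3x3 intrinsics, pixels), "R" (3x3) and "t" (3): a world point X has camera coordinates R X + t. Camera axes: x right, y down, z forward; pixel columns grow to the right and rows downward; lengths in mm; the calibration is good to about 2 mm. A picture is of the moment at which its call begins. There is no depth.
- robot.job_done(): hands the job in, once; it reports no verdict.
Trained networks look in a picture, given as the dict that the camera call returned (one of the last four; its "shot" number tells which), for a name from the list of things; names that differ only in an ending like _2 or _b are one class to them, and where a whole thing is asked for, a point or a joint stands for the part that bears it (a point fixed in the world has none). Each returns a list of dicts, best first, with "conf" (0 to 1); they miss things now and then, are a little off and sometimes report something else, mostly with a low value. They report only what shows in the picture. A call takes as long as a camera call.
- robot.look_for(picture, target): "extent" ([left, top, right, bottom] as shares, 0 to 1, of the picture: columns of its width, rows of its height, round what is visible of it).
- robot.spot_point(picture, target): "point" ([row, column] as shares, 0 to 1, of the picture: columns of its width, rows of its height: a listed point, or the origin of a listed thing).
The state is a dict: "time": time; "qpos": joint angles; "qvel": joint speeds; "joint_efforts": joint torques, N m; "eef_pos": TCP position; "orientation": TCP orientation; "wrist_force": force on the tool from outside, world axes, zero at the start; "torque": the same for the moment, N m; "finger_gap": opening from 0.0 (shut) to 1.0 (fully open).
Only numpy, scipy, OpenCV 4.12 (cv2) and the standard library are available. Lean on these libraries where they do the work, as an engineer would, in place of code of your own. Each camera call takes 0.05 s, during which the arm holds its last target. There are 200 camera calls.

## Task

Make the spice caddy ready to carry: first swing its wire gate fully shut, then take the locking ring by its knob and slide it along the wire rail, round both bends and over the tip of the gate, until it is fully home against the stop plate on the gate and the brass spring tongue has snapped out behind it; then let go. Ease it along without forcing it against the wire, push the gate gently, and leave the jars in the caddy where they stand.

Things in the scene. Friction and masses are not known exactly. Their poses are not given: they have to be found in the camera images.
- caddy: Spice caddy, its birch board (222 x 324 mm, top 16 mm up) fixed on the worktop. Origin: on the worktop under its middle; x to the back, y left, z up, front towards -x. On it a frame of paired 6 mm steel wires, one 16 mm above the other (mid height 68, top of the upper 79; ball-topped posts 100). The frame's slotted feet are clamped anywhere within 10 mm forward or back of its mean place: feel for it.
- ring_knob (a point): Locking ring, gripping point: on the axis of its upright round dark wood knob, 20 mm diameter, 28 tall, 12 below the knob's top and 16 above its foot; the foot is about 4 above the upper wire. The ring under it is 17 wide, 33 tall, 30 long along the wire, loose, about 60 g; its hole of 9 x 25 leaves 1.5 mm all round the wires, so it turns to follow the bends. Friction on the wire about 0.25.
- ring_centre (a point): Centre of the ring's hole, 32.5 mm below the gripping point; starts on the straight left side of the rail. The rail in mm of the caddy's x, y for the frame's mean place: straight from the rear left post (85, 145) to (-5.1, 145); 45 deg round (-5.1, 85), radius 60; straight from (-47.6, 127.4) to (-67.4, 107.6); 45 deg round (-25, 65.1), radius 60; straight from (-85, 65.1) to its free end (-85, 25).
- lock_ring: The locking ring itself; origin at its ring_centre, x axis along the wire, z up through the knob. No support stands in its way along the rail. On the bends its centre rides about 1 mm to the inside of the wire's centre line.
- gate (a joint): Gate: wire pair like the rail's, same heights, on the same frame, hinged about an upright at (-85, -125) (mean place, caddy's x, y), 146 mm long. 0 = fully shut, against a hard end stop: it then goes on in the rail's line, tip at (-85, 21), 4 mm from the rail's end. Positive = rad swung open, tip towards the robot. Turns easily, stays where left. Across its wires a rigid dark stop plate, face at y = 8 when shut.
- catch (a joint): Brass spring tongue between the rail's wires: pivot at (-85, 63.5), rounded tip, 6 mm thick, at (-91, 42.2), standing out to the front. 0 = sprung out; about 0.2 = pressed in by the ring passing over it, which takes some 5 N along the wire. When the ring meets the stop plate (its centre then at y = 23, over the gap between rail and gate) the tongue springs out behind it and holds it.
- spice_a_mid (a point): Spice jar with dark cap and blue label in the caddy, 41 mm diameter, 105 tall; point half-way up. Leave alone.
- spice_b_mid (a point): Spice jar with dark cap and dark label in the caddy, 41 mm diameter, 105 tall; point half-way up. Leave alone.
- salt_shaker_mid (a point): Clear salt shaker with grey cap in the caddy, 44 mm diameter, 90 tall; point half-way up. Leave alone.
- balm_pot_mid (a point): Flat cream-coloured pot in the caddy, 90 mm diameter, 32 tall; point half-way up. Leave alone.

How it is judged (in metres and radians):
On the way:
1. the gate is swung fully shut while the ring is still on the left side of the rail (value of joint gate below 0.03 rad and y of ring_centre in the frame of caddy above 0.13 m), for 0.2 s.
At the end, for the whole second after the job is handed in: The gate is shut (within 0.03 rad) and the ring sits upright on the wires over the gap between rail and gate, at rest, its centre within 2.5 mm of where it touches the stop plate, with the tongue sprung out behind it (within 0.06 rad); the jars stand where they stood (value of joint gate below 0.03 rad and value of joint catch below 0.06 rad and y of ring_centre in the frame of caddy between 0.019 and 0.0255 m and x of ring_centre in the frame of caddy between -0.1 and -0.07 m and angle between lock_ring's own z axis and vertical below 0.2 rad and linear speed of lock_ring below 0.02 m/s).
It fails at once if the locking ring is pressed against the wire or the stop with more than 25 N (contact force between lock_ring and caddy above 25 N).
It fails at once if the gripper presses on the caddy or its gate with more than 30 N (contact force between any of the fingers, the arm and caddy above 30 N).
It fails at once if a jar or pot in the caddy is shifted by more than 15 mm (distance of any of spice_a_mid, spice_b_mid, salt_shaker_mid, balm_pot_mid from where it was at the start of the episode above 0.015 m).
It also fails if it takes over 72 s, if anything falls off the work surface, if the arm or the gripper's body presses on something with over 40 N, if the wrist force passes 120 N, or if a joint passes its speed limit or range.

## Working session

There is one attempt and no reset: what is moved stays moved. The work goes in short steps, Python scripts to look and compute and a tool call to move; the robot and the scene stay as the last step left them, time stands still between calls to the robot, and variables do not carry over. Pictures are saved under pics/ and viewed, about 8 in all and at most 12, crops included, and the job is handed in when it is done.

Besides the shell and the picture viewer there is one more tool, called after "Emit:" as name([rows], argument=value, ...), one row to a line, values as JSON. servo_tool: Moves the arm, as the interface text tells. Its arguments: {"type":"object","properties":{"targets":{"type":"array"},"fingers":{"type":"number"},"newtons":{"type":"number"}},"required":["targets"]}

```bash
mkdir -p pics; cat > h.py <<'E'
import numpy as np, cv2
from station import robot
def pt(pic,name,n=1):
    r=robot.spot_point(pic,name); h,w=pic["image"].shape[:2]
    return [(np.array([q["point"][1]*w,q["point"][0]*h]),q["conf"]) for q in r[:n]]
def ray(pic,uv):
    R=np.array(pic["R"]);t=np.array(pic["t"]);K=np.array(pic["mtx"])
    c=-R.T@t; d=R.T@np.linalg.solve(K,[uv[0],uv[1],1]); return c,d/np.linalg.norm(d)
def atz(pic,uv,z):
    c,d=ray(pic,uv); return c+d*(z-c[2])/d[2]
def tri(a,ua,b,ub):
    A=np.zeros((3,3));y=np.zeros(3);rs=[ray(a,ua),ray(b,ub)]
    for c,d in rs:
        P=np.eye(3)-np.outer(d,d);A+=P;y+=P@c
    return np.linalg.solve(A,y)
def proj(pic,X):
    p=np.array(pic["mtx"])@(np.array(pic["R"])@np.array(X)+np.array(pic["t"]));return p[:2]/p[2]
def save(pic,n): cv2.imwrite(f"pics/{n}.png",pic["image"][:,:,::-1])
E
python3 - <<'E'
from h import *
np.set_printoptions(precision=1,suppress=True)
s=robot.camera("side");t=robot.camera("top")
cv2.imwrite("pics/a.png",t["image"][:,:,::-1]);cv2.imwrite("pics/b.png",s["image"][:,:,::-1])
for n in ["caddy","ring_knob","ring_centre","gate","catch","spice_a_mid","spice_b_mid","salt_shaker_mid","balm_pot_mid"]:
    a=pt(t,n,2);b=pt(s,n,2);print(n,a,b)
    if a and b: print(tri(t,a[0][0],s,b[0][0]))
for p in (s,t): print(ray(p,[280,210]))
print(robot.get_state(),robot.grip_depth)
E
```

```text
caddy [(array([301.4, 196.7]), 0.9), (array([345.1, 211. ]), 0.62)] [(array([278.8, 236.2]), 0.69)]
[593.7 -51.2   0.5]
ring_knob [(array([234.6, 144.7]), 0.63)] [(array([206.9, 228.4]), 0.93), (array([289.7, 180.4]), 0.16)]
[682.2  75.5  88.8]
ring_centre [(array([233.3, 152.5]), 0.48)] [(array([209.8, 240.1]), 0.9)]
[674.4  80.5  65.1]Traceback (most recent call last):
  File "<stdin>", line 6, in <module>
  File "h.py", line 4, in pt
    r=robot.spot_point(pic,name); h,w=pic["image"].shape[:2]
ValueError: it knows: balm_pot_mid, caddy, lock_ring, ring_centre, ring_knob, salt_shaker_mid, spice_a_mid, spice_b_mid
```

View pics/a.png

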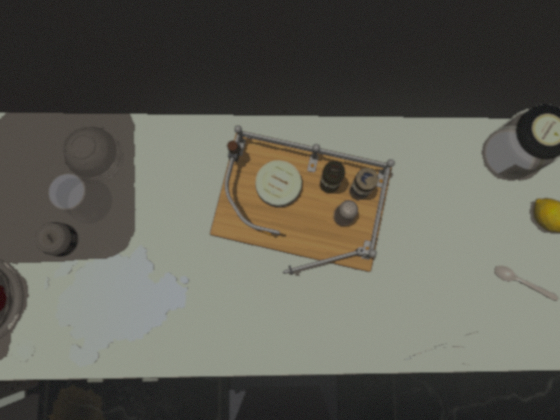

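View pics/b.png

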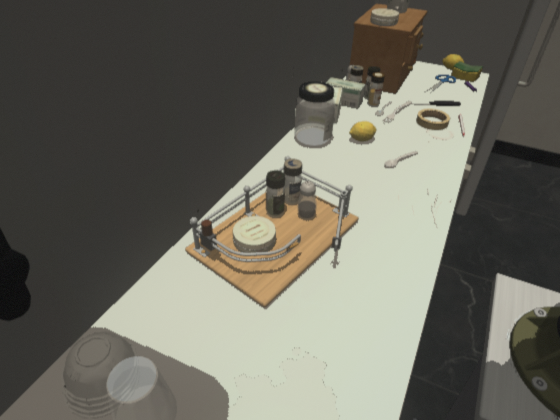

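The top view shows the caddy: board front edge from about (211,235) to (372,269), hinge post at about (372,254), and the gate tip open at (290,270). The rail end is near (283,234) and the knob at (234,146). The side view agrees.

```bash
python3 - <<'E'
from h import *
np.set_printoptions(precision=1,suppress=True)
s=robot.camera("side");t=robot.camera("top")
c=t["image"][118:283,200:400];cv2.imwrite("pics/c.png",cv2.resize(c,None,fx=3.6,fy=3.6,interpolation=cv2.INTER_CUBIC)[:,:,::-1])
c=s["image"][150:300,180:370];cv2.imwrite("pics/d.png",cv2.resize(c,None,fx=4,fy=4,interpolation=cv2.INTER_CUBIC)[:,:,::-1])
for n in ["lock_ring","spice_a_mid","spice_b_mid","salt_shaker_mid","balm_pot_mid"]:
    a=pt(t,n,2);b=pt(s,n,2);print(n,a,b)
    if a and b: print(tri(t,a[0][0],s,b[0][0]))
for p in (s,t): print(ray(p,[280,210]))
print(robot.get_state(),robot.grip_depth)
# board mask
im=cv2.cvtColor(t["image"],cv2.COLOR_RGB2HSV)
m=cv2.inRange(im,(8,90,60),(25,255,255));m[:,:205]=0;m[:,400:]=0;m[:110]=0;m[290:]=0
ys,xs=np.nonzero(m);r=cv2.minAreaRect(np.c_[xs,ys].astype(np.float32));bx=cv2.boxPoints(r);print(bx)
W=np.array([atz(t,u,16) for u in bx]);print(W,np.linalg.norm(np.diff(W,axis=0),axis=1),W.mean(0))
E
```

```text
lock_ring [(array([235.5, 153.3]), 0.63)] [(array([205.4, 233.4]), 0.85)]
[676.4  77.9  77.1]
spice_a_mid [(array([360.6, 179.3]), 0.97)] [(array([289.1, 182.9]), 0.76)]
[ 617.3 -160.5   63.9]
spice_b_mid [(array([331.6, 179.1]), 0.81)] []
salt_shaker_mid [] [(array([307.6, 195. ]), 0.92)]
balm_pot_mid [(array([279.3, 186.2]), 0.75)] [(array([251.6, 232.3]), 0.84)]
[620.8  -3.8  35.7]
(array([303.1, 560.9, 644.7]), array([ 0.3, -0.7, -0.6]))
(array([413.9, -12.7, 960.1]), array([ 0.2,  0. , -1. ]))
{'time': 1.0, 'qpos': array([-1.2,  0.5, -0.2,  1.5,  0.1,  1.1, -0.2]), 'qvel': array([-0., -0.,  0., -0., -0., -0.,  0.]), 'joint_efforts': array([ -0. , -62. ,  -2.2, -25. ,   0. ,   0. ,   0. ]), 'eef_pos': array([150.9, 606.5, 231.3]), 'orientation': array([ 0.6, -0.4,  0.6,  0.4]), 'wrist_force': array([-0.3, -0.2, -0.1]), 'torque': array([-0.,  0., -0.]), 'finger_gap': 1.002780468329238} 18.700000000000003
[[207.9 235.3]
 [230.6 133.4]
 [392.5 169.3]
 [369.8 271.3]]
[[ 523.5  135.7   16. ]
 [ 730.9   91.9   16. ]
 [ 650.2 -232.4   16. ]
 [ 448.6 -177.6   16. ]] [211.9 334.2 208.9] [588.3 -45.6  16. ]
```

View pics/c.png

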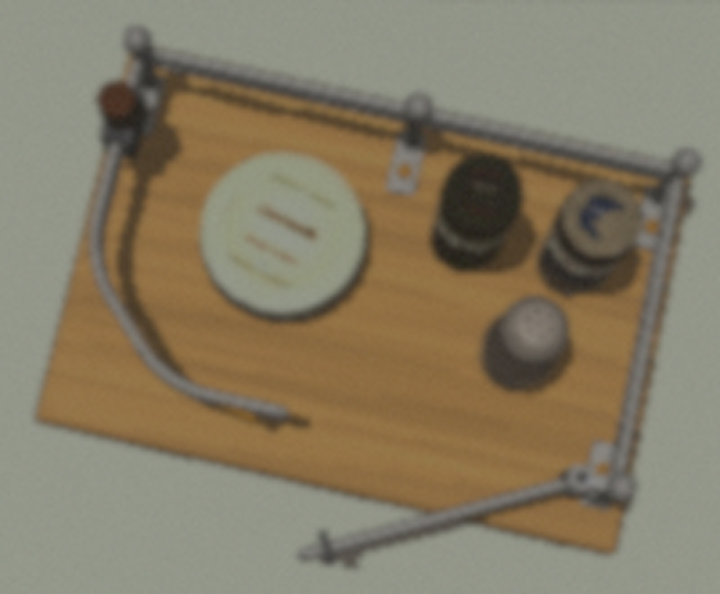

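View pics/d.png

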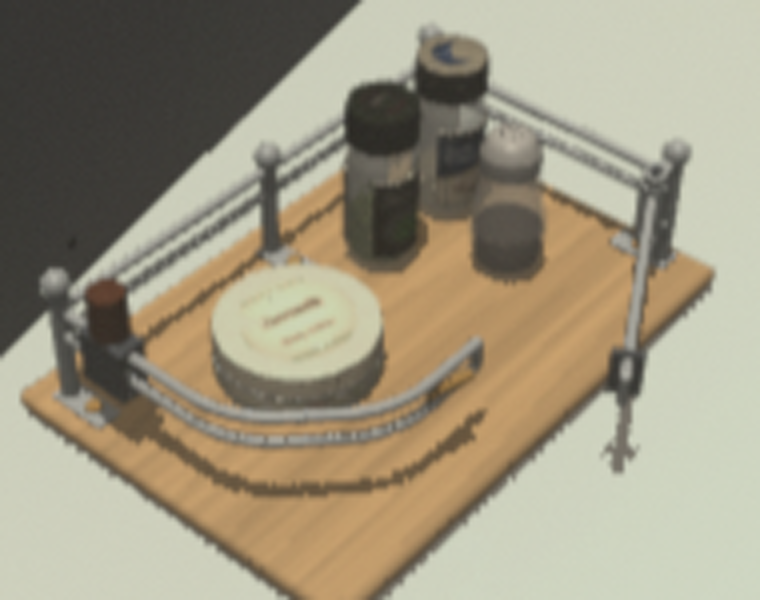

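```bash
cat > fit.py <<'E'
from h import *
from scipy.optimize import least_squares
np.set_printoptions(precision=2,suppress=True)
s=robot.camera("side");t=robot.camera("top")
T=lambda u:np.array(u)/3.6+[200,118]-.36
S=lambda u:np.array(u)/4+[180,150]-.37
# (pic,uv,caddy xyz,onframe)
O=[(t,T((38,420)),(-111,162,16),0),(t,T((612,552)),(-111,-162,16),0),
(s,S((23,397)),(111,162,14),0),(s,S((713,273)),(-111,-162,14),0),
(t,T((139,40)),(85,145,94),1),(t,T((686,161)),(85,-145,94),1),
(s,S((55,282)),(85,145,94),1),(s,S((431,35)),(85,-145,94),1),
(t,T((281,411)),(-85,25,76),1),(s,S((477,350)),(-85,25,76),1),(t,T((580,478)),(-85,-125,79),1)]
def f(p,full=False):
    x,y,a,d=p[:4];c,sn=np.cos(a),np.sin(a);r=[]
    for i,(pc,u,X,fr) in enumerate(O):
        X=np.array(X,float);X[0]+=d*fr
        W=[x+c*X[0]-sn*X[1],y+sn*X[0]+c*X[1],X[2]]
        e=proj(pc,W)-u; e=e-(p[4:6] if pc is s else p[6:8]); r.append(e)
    r=np.array(r)
    if full:return r
    return np.r_[r.ravel(),np.array(p[4:])*.5,p[3]*.05]
q=least_squares(f,[590,-48,-.2,0,0,0,0,0],loss="soft_l1")
print(q.x);print(f(q.x,True))
np.save("pose.npy",q.x)
x,y,a,d=q.x[:4];R=np.array([[np.cos(a),-np.sin(a)],[np.sin(a),np.cos(a)]])
g=lambda X,Y:R@[X+d,Y]+[x,y]
for n,X in dict(railend=(-85,25),hinge=(-85,-125),lp=(85,145),tipshut=(-85,21),s1=(-5.1,145)).items():print(n,g(*X))
inv=lambda w:R.T@(np.array(w[:2])-[x,y])-[d,0]
k=[pt(t,"ring_knob")[0][0]-q.x[6:8]*-1,pt(s,"ring_knob")[0][0]+q.x[4:6]]
print(k)
for uv,pc,z in ((T((118,92)),t,112),(S((106,290)),s,112)):
    w=atz(pc,uv+ (q.x[6:8] if pc is t else q.x[4:6]),z);print("knobtop",w,inv(w))
w=atz(t,T((322,545))+q.x[6:8],79);print("gate plate",w,inv(w));w=atz(t,T((305,553))+q.x[6:8],79);print("gate tip",w,inv(w))
w=atz(s,S((622,392))+q.x[4:6],79);print("gate plate side",w,inv(w))
E
python3 fit.py
```

```text
[595.08 -49.3   -0.24   2.    -0.12  -1.32  -0.11  -0.13]
[[-1.64 -0.45]
 [ 1.31  0.68]
 [-1.98 -0.19]
 [ 0.83 -0.2 ]
 [-0.6  -0.49]
 [ 0.25 -0.09]
 [-0.2   0.5 ]
 [-0.22  0.69]
 [ 1.9   0.28]
 [ 0.81 -2.2 ]
 [-0.71  0.07]]
railend [520.61  -4.93]
hinge [ 484.26 -150.46]
lp [714.62  70.3 ]
tipshut [519.64  -8.81]
s1 [627.2   92.13]
[array([233.8 , 145.56]), array([206.8 , 226.28])]
knobtop [680.18  78.09 112.  ] [ 49.7  144.21]
knobtop [677.22  78.83 112.  ] [ 46.65 144.22]
gate plate [452.93 -21.08  79.  ] [-146.74   -7.08]
gate tip [449.09 -12.5   79.  ] [-152.55    0.32]
gate plate side [446.34  -0.48  79.  ] [-158.13   11.32]
```

```bash
cat > st.py <<'E'
from h import *
from scipy.spatial.transform import Rotation as Ro
import sys
np.set_printoptions(precision=2,suppress=True)
S=robot.get_state();p=np.load("pose.npy");x,y,a,d=p[:4]
q=S["orientation"];M=Ro.from_quat([q[1],q[2],q[3],q[0]]).as_matrix()
C=np.array([[np.cos(a),-np.sin(a),0],[np.sin(a),np.cos(a),0],[0,0,1]])
O=np.array([x,y,0])+C@[d,0,0]
tc=C.T@(S["eef_pos"]-O)
zc=C.T@M[:,2]
print("t",S["time"],"tcp",S["eef_pos"],"caddy",tc,"F caddy",C.T@S["wrist_force"],"gap",S["finger_gap"]*85, "jaw deg caddy",np.degrees(np.arctan2(zc[1],zc[0])))
if __name__=="__main__" and len(sys.argv)>1:
    g=np.array([float(v) for v in sys.argv[1:4]])
    e=M.T@(O+C@g-S["eef_pos"]);print("to target (tool)",e)
    if len(sys.argv)>4: print("turn about x for jaw at",sys.argv[4], "x axis",M[:,0], (float(sys.argv[4])-np.degrees(np.arctan2(zc[1],zc[0]))+90)%180-90,"(about up)")
print(M)
E
python3 st.py -160 -35 200 0
```

```text
t 1.2 tcp [150.88 606.51 231.28] caddy [-591.88  528.62  231.28] F caddy [0.57 0.36 0.35] gap 84.77719499262682 jaw deg caddy 90.05546781269496
to target (tool) [  31.28 -431.33 -564.04]
turn about x for jaw at 0 x axis [-0. -0. -1.] 89.94453218730504 (about up)
[[-0.   -0.97  0.24]
 [-0.    0.24  0.97]
 [-1.    0.   -0.  ]]
```

Emit:
servo_tool([
  [0,-45,-40,0],
  [0,-45,-40,0],
  [0,-45,-40,0],
  [0,-45,-40,0],
  [0,-45,-40,0],
], fingers=0, newtons=20)

```text
time: 1.82
eef_pos: [322.6, 356.1, 230.1]
orientation: [0.556, -0.437, 0.555, 0.439]
wrist_force: [0.0, 0.4, 0.4]
finger_gap: -0.001
```

Emit:
servo_tool([
  [0,-30,-50,0],
  [0,-30,-50,0],
  [0,-30,-50,0],
  [0,-30,-50,0],
  [0,-30,-50,0],
])

```text
time: 2.45
eef_pos: [414.0, 68.9, 230.5]
orientation: [0.558, -0.437, 0.553, 0.438]
wrist_force: [1.6, 0.6, -0.3]
finger_gap: -0.0
```

```bash
python3 st.py -160 -35 130 90
```

```text
t 2.45 tcp [413.99  68.89 230.48] caddy [-206.33   70.78  230.48] F caddy [ 1.41  0.97 -0.32] gap -0.025740839494360367 jaw deg caddy 90.48249596576305
to target (tool) [  99.9   -45.1  -106.85]
turn about x for jaw at 90 x axis [ 0.    0.01 -1.  ] -0.4824959657630501 (about up)
[[ 0.   -0.97  0.23]
 [ 0.01  0.23  0.97]
 [-1.   -0.    0.01]]
```

Emit:
servo_tool([
  [0,-20,-58,0],
  [0,-18,-58,0],
  [60,0,0,0],
  [60,0,0,0],
  [50,0,0,0],
])

```text
time: 3.08
eef_pos: [432.3, -62.0, 61.1]
orientation: [0.565, -0.439, 0.551, 0.43]
wrist_force: [0.5, 1.0, -0.8]
finger_gap: -0.001
```

```bash
python3 st.py -168 -45 52 90; python3 -c "
from h import *
s=robot.camera('side');c=s['image'][150:300,180:370];cv2.imwrite('pics/e.png',cv2.resize(c,None,fx=4,fy=4)[:,:,::-1])"
```

```text
t 3.075 tcp [432.33 -62.03  61.15] caddy [-156.81  -51.79   61.15] F caddy [ 0.2   1.12 -0.79] gap -0.12259196534287166 jaw deg caddy 89.90522608323172
to target (tool) [ 8.95 11.4   6.7 ]
turn about x for jaw at 90 x axis [ 0.02  0.   -1.  ] 0.09477391676827551 (about up)
[[ 0.02 -0.97  0.24]
 [ 0.    0.24  0.97]
 [-1.   -0.02  0.01]]
```

View pics/e.png

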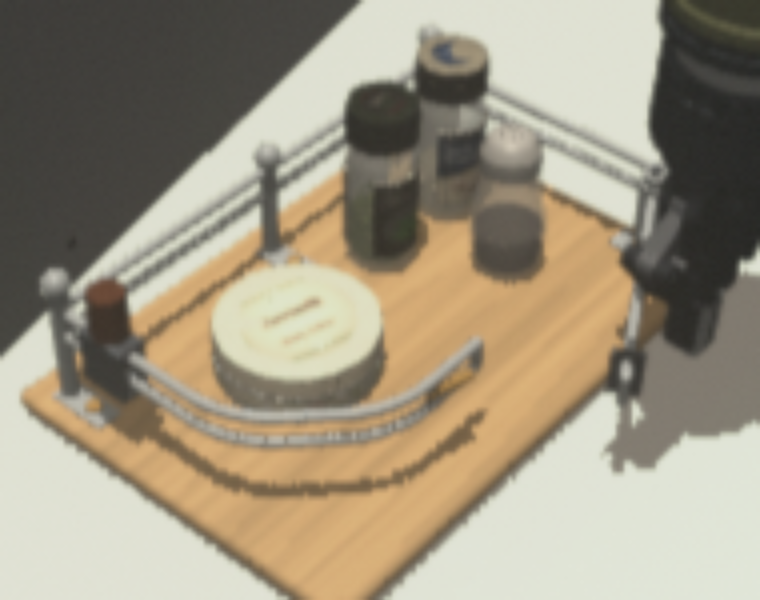

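The arm is now in front of the gate, with fingertips at about (690,330) and the gate plate at (625,375). Next I push the gate gently.

Emit:
servo_tool([
  [3,-8,0,0],
  [2,-8,0,0],
  [0,-8,0,0],
  [0,-7,0,0],
  [0,-6,0,0],
])

```text
time: 3.75
eef_pos: [470.2, -70.9, 56.2]
orientation: [0.564, -0.439, 0.551, 0.432]
wrist_force: [-0.5, 1.3, -0.8]
finger_gap: -0.002
```

```bash
python3 st.py -99 -45 56 90
```

```text
t 3.75 tcp [470.19 -70.88  56.16] caddy [-117.93  -51.2    56.16] F caddy [-0.8   1.1  -0.77] gap -0.13401045695199462 jaw deg caddy 89.98467971711449
to target (tool) [  0.57 -18.92   6.21]
turn about x for jaw at 90 x axis [ 0.02  0.   -1.  ] 0.01532028288551146 (about up)
[[ 0.02 -0.97  0.24]
 [ 0.    0.24  0.97]
 [-1.   -0.02  0.01]]
```

Emit:
servo_tool([
  [0,-3,0,0],
  [0,-2,0,0],
  [0,-2,0,0],
  [0,-1.5,0,0],
  [0,-1.5,0,0],
])

```text
time: 4.38
eef_pos: [480.5, -73.3, 56.8]
orientation: [0.564, -0.439, 0.551, 0.432]
wrist_force: [-0.6, 0.1, -0.1]
finger_gap: -0.0
```

Emit:
servo_tool([
  [0,-1,0,0],
  [0,-1,0,0],
  [0,-1,0,0],
])

```text
time: 4.75
eef_pos: [483.5, -74.0, 56.8]
orientation: [0.564, -0.439, 0.551, 0.432]
wrist_force: [0.8, -0.3, -0.3]
finger_gap: -0.003
```

```bash
python3 st.py -99 -45 56 90
```

```text
t 4.75 tcp [483.53 -74.04  56.81] caddy [-104.22  -51.04   56.81] F caddy [ 0.85 -0.05 -0.26] gap -0.28803315300504123 jaw deg caddy 89.99687833104068
to target (tool) [ 0.95 -5.2   6.04]
turn about x for jaw at 90 x axis [ 0.02  0.   -1.  ] 0.0031216689593236424 (about up)
[[ 0.02 -0.97  0.24]
 [ 0.    0.24  0.97]
 [-1.   -0.02  0.01]]
```

Emit:
servo_tool([
  [0,-1,0,0],
  [0,-1,0,0],
  [0,-1,0,0],
])

```text
time: 5.12
eef_pos: [486.6, -74.7, 56.8]
orientation: [0.564, -0.439, 0.551, 0.432]
wrist_force: [-0.3, 0.6, -0.1]
finger_gap: -0.005
```

Emit:
servo_tool([
  [0,-0.8,0,0],
  [0,-0.8,0,0],
])

```text
time: 5.38
eef_pos: [487.2, -74.9, 56.7]
orientation: [0.563, -0.438, 0.551, 0.432]
wrist_force: [-3.5, 2.4, 2.4]
finger_gap: -0.001
```

Emit:
servo_tool([
  [0,-0.8,0,0],
])

```text
time: 5.5
eef_pos: [487.2, -74.9, 56.6]
orientation: [0.563, -0.438, 0.552, 0.433]
wrist_force: [-4.1, 1.3, 1.8]
finger_gap: -0.0
```

Emit:
servo_tool([
  [0,-0.8,0,0],
])

```text
time: 5.62
eef_pos: [487.2, -75.0, 56.5]
orientation: [0.562, -0.437, 0.552, 0.433]
wrist_force: [-4.4, 2.6, 3.6]
finger_gap: 0.003
```

```bash
python3 st.py -99 -45 56 90; python3 -c "
from h import *
s=robot.camera('side');c=s['image'][150:300,180:370];cv2.imwrite('pics/f.png',cv2.resize(c,None,fx=4,fy=4)[:,:,::-1])"
```

```text
t 5.625 tcp [487.22 -74.99  56.49] caddy [-100.41  -51.07   56.49] F caddy [-4.88  1.46  3.64] gap 0.24237359432284314 jaw deg caddy 90.00701880573989
to target (tool) [ 0.55 -1.4   6.06]
turn about x for jaw at 90 x axis [ 0.02  0.   -1.  ] -0.007018805739889444 (about up)
[[ 0.02 -0.97  0.24]
 [ 0.    0.24  0.97]
 [-1.   -0.01  0.01]]
```

View pics/f.png

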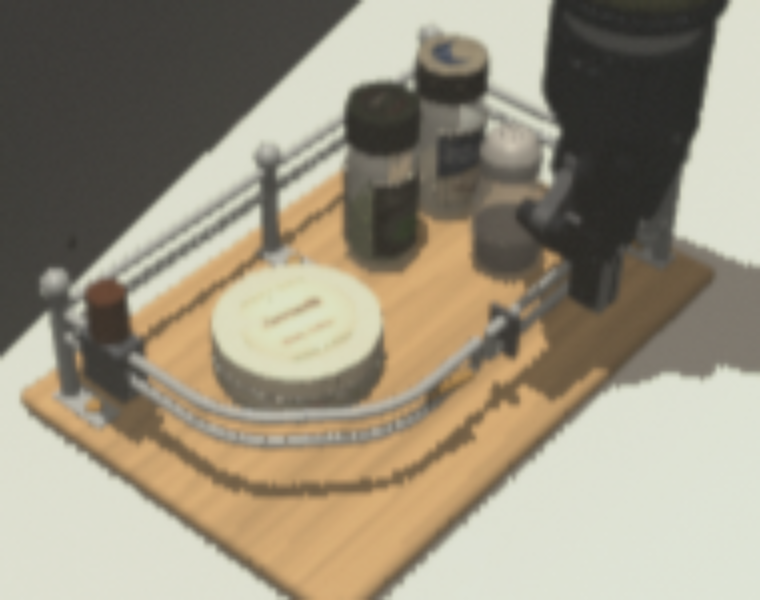

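The gate is in line with the rail, with the stop plate at (505,330), and light contact force shows it resting on its stop. I back off, rise, and go over the knob.

Emit:
servo_tool([
  [0,5,0,0],
  [0,30,0,0],
  [-60,0,0,0],
  [-60,0,0,0],
  [-25,0,30,0],
])

```text
time: 6.3
eef_pos: [459.7, -40.4, 204.1]
orientation: [0.565, -0.438, 0.552, 0.429]
wrist_force: [0.2, 0.4, -0.4]
finger_gap: 0.002
```

Emit:
servo_tool([
  [0,-43,40,0],
  [0,-43,40,0],
  [0,-43,40,0],
  [0,-43,40,0],
  [0,0,0,10],
], fingers=33)

```text
time: 6.92
eef_pos: [677.7, 77.0, 215.7]
orientation: [0.608, -0.389, 0.582, 0.375]
wrist_force: [-0.8, -1.2, -0.5]
finger_gap: 0.331
```

Emit:
servo_tool([
  [0,0,0,10],
  [0,0,0,10],
  [0,0,0,10],
  [0,0,0,10],
  [0,0,0,10],
])

```text
time: 7.55
eef_pos: [682.4, 77.3, 215.2]
orientation: [0.72, -0.087, 0.684, 0.084]
wrist_force: [0.3, 1.0, -0.3]
finger_gap: 0.33
```

Emit:
servo_tool([
  [0,0,0,10],
  [0,0,0,10],
  [0,0,0,10],
  [0,0,0,0],
])

```text
time: 8.05
eef_pos: [685.3, 77.1, 215.8]
orientation: [0.719, 0.109, 0.678, -0.102]
wrist_force: [0.9, -0.3, 0.3]
finger_gap: 0.333
```

```bash
python3 - <<'E'
import numpy as np
p=np.load("pose.npy");p[3]=0.8;np.save("pose.npy",p)
E
python3 st.py 47 144.2 125 0; python3 - <<'E'
from h import *
np.set_printoptions(precision=2,suppress=True)
s=robot.camera('side');t=robot.camera("top")
print(pt(s,"ring_knob",2),pt(t,"ring_knob",2),proj(s,[680.18,78.09,100.5]))
print(robot.get_state()["qpos"])
E
```

```text
t 8.05 tcp [685.27  77.05 215.81] caddy [ 56.09 144.44 215.81] F caddy [ 0.91 -0.05  0.34] gap 28.312245713042824 jaw deg caddy -3.141184724432855
to target (tool) [ 90.14  -2.35 -14.11]
turn about x for jaw at 0 x axis [ 0.06  0.   -1.  ] 3.1411847244328612 (about up)
[[ 0.06  0.29  0.95]
 [ 0.    0.96 -0.29]
 [-1.    0.02  0.06]]
[(array([206.42, 227.09]), 0.62)] [(array([232.9 , 147.29]), 0.54)] [205.45 224.65]
[-0.41  0.62  0.47  1.4  -0.3   1.13 -0.2 ]
```

Emit:
servo_tool([
  [25,-1,-4,-3],
  [30,0,-4,0],
  [20,0,-3,0],
  [10,0,-1,0],
  [0,0,0,0],
], fingers=30)

```text
time: 8.88
eef_pos: [679.3, 78.6, 129.5]
orientation: [0.723, 0.086, 0.68, -0.079]
wrist_force: [-0.2, -0.0, 1.0]
finger_gap: 0.301
```

```bash
python3 st.py 48 144.5 89 0; python3 - <<'E'
from h import *
s=robot.camera('side');t=robot.camera("top")
c=np.hstack([cv2.resize(s['image'][170:270,160:260],None,fx=4,fy=4),cv2.resize(t['image'][100:200,180:280],None,fx=4,fy=4)]);cv2.imwrite('pics/g.png',c[:,:,::-1])
E
```

```text
t 8.875 tcp [679.32  78.56 129.5 ] caddy [ 49.95 144.45 129.5 ] F caddy [-0.19 -0.09  1.04] gap 25.596361452637986 jaw deg caddy 0.5518834301998438
to target (tool) [40.31 -0.6  -4.35]
turn about x for jaw at 0 x axis [ 0.06  0.   -1.  ] -0.5518834301998368 (about up)
[[ 0.06  0.23  0.97]
 [ 0.    0.97 -0.23]
 [-1.    0.02  0.06]]
```

View pics/g.png

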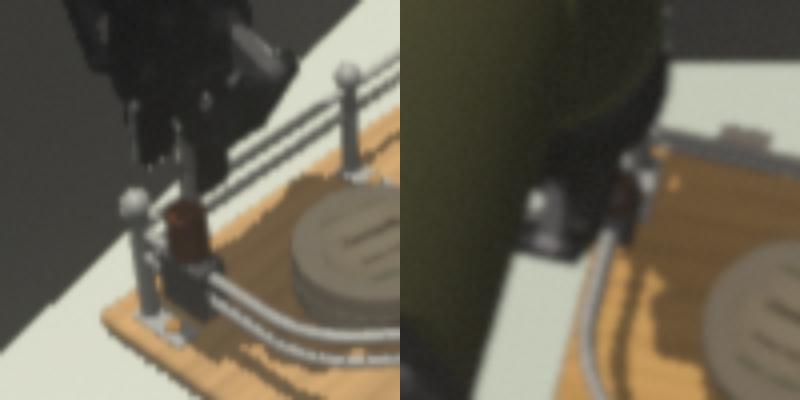

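The left panel shows the fingertips at (150,165) and (210,190), the knob top at (187,210) and the post ball at (135,203). I'll check this numerically.

```bash
python3 - <<'E'
from h import *
np.set_printoptions(precision=2,suppress=True)
s=robot.camera('side');b=np.array([-.12,-1.32])
f=lambda X:(proj(s,X)-b-[160,170])*4
T=np.array([679.3,78.6,129.5]);print("tcp",f(T))
C=np.array([.971,-.238,0])
for o in(-27,-13,13,27):print(o,f(T+C*o), "lowered",f(T+C*o+[0,0,-30]))
print("knob pred tops",f([680.2,78.1,112.5]),f([677.2,78.8,112.5]), f([680.2,78.1,83]))
E
```

```text
tcp [177.59 178.56]
-27 [218.24 203.88] lowered [223.22 252.16]
-13 [196.99 190.65] lowered [202.44 238.82]
13 [158.5  166.66] lowered [164.77 214.66]
27 [138.28 154.07] lowered [144.97 201.95]
knob pred tops [179.93 204.88] [184.49 207.7 ] [185.56 250.92]
```

Emit:
servo_tool([
  [4,0,-4,0],
  [10,0,-0.7,0],
  [8,0,-0.5,0],
  [6,0,-0.4,0],
  [0,0,0,0],
])

```text
time: 9.65
eef_pos: [676.7, 80.1, 101.7]
orientation: [0.725, 0.086, 0.679, -0.079]
wrist_force: [-0.6, 0.2, -1.6]
finger_gap: 0.299
```

Emit:
servo_tool([
  [5,0,-0.4,0],
  [3,0,-0.3,0],
  [2.5,0,-0.2,0],
  [0,0,0,0],
])

```text
time: 10.15
eef_pos: [676.8, 80.2, 90.6]
orientation: [0.725, 0.086, 0.679, -0.079]
wrist_force: [-0.6, -0.3, -0.4]
finger_gap: 0.298
```

```bash
python3 st.py 46 144.5 90 0
```

```text
t 10.15 tcp [676.84  80.22  90.62] caddy [ 47.14 145.47  90.62] F caddy [-0.54 -0.46 -0.41] gap 25.32665978118412 jaw deg caddy 0.5385525597427946
to target (tool) [ 0.53 -0.97 -1.19]
turn about x for jaw at 0 x axis [ 0.07  0.   -1.  ] -0.5385525597427971 (about up)
[[ 0.07  0.23  0.97]
 [ 0.    0.97 -0.23]
 [-1.    0.02  0.06]]
```

Emit:
servo_tool([
  [-0.2,0,-3,0],
  [-0.2,0,-4,0],
  [-0.2,0,-4,0],
  [-0.2,0,-4,0],
  [-0.2,0,-4,0],
])

```text
time: 10.78
eef_pos: [657.5, 84.9, 91.0]
orientation: [0.725, 0.087, 0.678, -0.079]
wrist_force: [-1.2, -0.3, 0.2]
finger_gap: 0.302
```

```bash
cat > plan.py <<'E'
import io,contextlib,sys
with contextlib.redirect_stdout(io.StringIO()): import st
from st import *
# rail polyline pieces by s from (85,145); returns pos, heading angle about up of the jaw
def rail(s):
    L1=90.1;B=60*np.pi/4;L2=np.hypot(19.8,19.8)
    if s<L1:return np.array([85-s,145]),0
    s-=L1
    if s<B: a=s/60;return np.array([-5.1,85])+59*np.array([-np.sin(a),np.cos(a)]),np.degrees(a)
    s-=B
    if s<L2:return np.array([-47.6,127.4])-s*np.array([.7071,.7071]),45
    s-=L2
    if s<B: a=np.pi/4+s/60;return np.array([-25,65.1])+59*np.array([-np.sin(a),np.cos(a)]),np.degrees(a)
    s-=B;return np.array([-85,65.1-s]),90
def turn_now(): return np.degrees(np.arctan2(zc[1],zc[0]))
def main(step,n,lat=0.,zt=91,lead=2.5):
    ss=np.arange(0,320,.25);P=np.array([rail(v)[0] for v in ss])
    s0=ss[np.argmin(((P-tc[:2])**2).sum(1))]
    print("t %.2f"%S["time"],"s",s0,"tc",tc,"jaw",turn_now(),"wire jaw",rail(s0-lead)[1],"lat err",tc[:2]-rail(s0)[0],"F",C.T@S["wrist_force"], "gap",S["finger_gap"]*85)
    pos=tc.copy();Mc=C.T@M
    for i in range(1,n+1):
        p,_=rail(s0+step*i);_,h=rail(s0+step*i-lead)
        nrm=np.array([-np.sin(np.radians(h)),np.cos(np.radians(h))]) # outward
        g=np.array([*(p+lat*nrm),zt])
        e=Mc.T@(g-pos); 
        m=np.linalg.norm(e)
        if m>step*1.5: e*=step*1.5/m
        z=Mc[:,2];dt=np.clip(h-np.degrees(np.arctan2(z[1],z[0])),-8,8)
        print([round(float(v),1) for v in e]+[round(-float(dt),1)])
        pos=pos+Mc@e; Mc=Ro.from_rotvec(np.radians(-dt)*Mc[:,0]).as_matrix()@Mc
a=[float(v) for v in sys.argv[1:]];main(a[0],int(a[1]),*a[2:])
E
python3 plan.py 4 10
```

```text
t 10.78 s 57.75 tc [ 27.27 145.33  91.03] jaw 0.5352620442348393 wire jaw 0 lat err [0.02 0.33] F [-1.08 -0.56  0.24] gap 25.643190874461663
[-0.2, -0.3, -4.0, 0.5]
[-0.3, 0.0, -4.0, -0.0]
[-0.3, 0.0, -4.0, 0.0]
[-0.3, 0.0, -4.0, -0.0]
[-0.3, 0.0, -4.0, 0.0]
[-0.3, 0.0, -4.0, -0.0]
[-0.3, 0.0, -4.0, 0.0]
[-0.3, 0.0, -4.0, -0.0]
[-0.3, -1.1, -3.9, -1.1]
[-0.3, -0.3, -3.9, -3.8]
```

Emit:
servo_tool([
  [-0.2,-0.3,-4,0.5],
  [-0.3,0,-4,0],
  [-0.3,0,-4,0],
  [-0.3,0,-4,0],
  [-0.3,0,-4,0],
])

```text
time: 11.4
eef_pos: [636.6, 89.8, 91.2]
orientation: [0.725, 0.09, 0.678, -0.082]
wrist_force: [0.6, -0.1, -0.2]
finger_gap: 0.299
```

```bash
python3 plan.py 3 10; python3 - <<'E'
from h import *
s=robot.camera('side');print(pt(s,"ring_centre"),proj(s,[638+2.5,90,68])-[-.12,-1.32],robot.get_state()["eef_pos"])
E
```

```text
t 11.40 s 79.25 tc [  5.73 145.02  91.2 ] jaw -0.0003513980592870197 wire jaw 0 lat err [-0.02  0.02] F [ 0.63  0.06 -0.23] gap 25.40802660447029
[0.0, -0.0, -3.0, -0.0]
[-0.2, 0.0, -3.0, 0.0]
[-0.2, 0.0, -3.0, -0.0]
[-0.2, -1.0, -3.0, 0.0]
[-0.2, -0.1, -2.9, -1.6]
[-0.2, -0.2, -2.9, -2.9]
[-0.2, -0.2, -2.9, -2.9]
[-0.2, -0.2, -2.9, -2.9]
[-0.2, -0.2, -2.9, -2.9]
[-0.2, -0.2, -2.9, -2.9]
[(array([222.096, 248.682]), 0.85)] [221.29692199 248.88382089] [636.26910313  89.9794018   91.14394358]
```

Ring follows. Into the first bend.

Emit:
servo_tool([
  [-0.1,0,-3,0],
  [-0.2,0,-3,0],
  [-0.2,0,-3,0],
  [-0.2,-0.5,-3,0],
  [-0.2,-0.4,-2.9,-1.6],
])

```text
time: 12.12
eef_pos: [621.2, 92.7, 91.2]
orientation: [0.726, 0.079, 0.679, -0.072]
wrist_force: [0.4, 0.7, 0.8]
finger_gap: 0.3
```

Emit:
servo_tool([
  [-0.2,-0.2,-2.9,-2.9],
  [-0.2,-0.2,-2.9,-2.9],
  [-0.2,-0.2,-2.9,-2.9],
  [-0.2,-0.2,-2.9,-2.9],
])

```text
time: 12.62
eef_pos: [608.8, 93.6, 91.3]
orientation: [0.731, 0.001, 0.683, 0.001]
wrist_force: [-0.7, 0.1, 0.6]
finger_gap: 0.298
```

```bash
python3 plan.py 3 10
```

```text
t 12.62 s 107.5 tc [-22.15 141.95  91.32] jaw 13.97379483931531 wire jaw 14.22845191241545 lat err [-0.18  0.42] F [-0.67 -0.1   0.6 ] gap 25.312597018007367
[0.1, -0.7, -2.9, -3.1]
[-0.2, -0.2, -2.9, -2.9]
[-0.2, -0.2, -2.9, -2.9]
[-0.2, -0.2, -2.9, -2.9]
[-0.2, -0.2, -2.9, -2.9]
[-0.2, -0.2, -2.9, -2.9]
[-0.2, -0.2, -2.9, -2.9]
[-0.2, -0.2, -2.9, -2.9]
[-0.2, -0.2, -2.9, -2.9]
[-0.2, 0.8, -3.1, -2.9]
```

Emit:
servo_tool([
  [0,-0.6,-2.9,-3.1],
  [-0.2,-0.2,-2.9,-2.9],
  [-0.2,-0.2,-2.9,-2.9],
  [-0.2,-0.2,-2.9,-2.9],
  [-0.2,-0.2,-2.9,-2.9],
])

```text
time: 13.25
eef_pos: [593.5, 90.8, 91.4]
orientation: [0.724, -0.098, 0.676, 0.093]
wrist_force: [-0.5, 0.2, -0.2]
finger_gap: 0.296
```

```bash
python3 plan.py 3 10; python3 - <<'E'
from h import *
s=robot.camera('side');print(pt(s,"ring_centre"),proj(s,robot.get_state()["eef_pos"]*[1,1,0]+[0,0,68])-[-.12,-1.32])
E
```

```text
t 13.25 s 123.25 tc [-36.25 135.5   91.42] jaw 29.573362851949422 wire jaw 29.268594034599563 lat err [-0.19  0.27] F [-0.56  0.03 -0.2 ] gap 25.124793149578988
[0.2, -0.5, -2.9, -2.6]
[-0.2, -0.2, -2.9, -2.9]
[-0.2, -0.2, -2.9, -2.9]
[-0.2, -0.2, -2.9, -2.9]
[-0.2, 0.8, -3.1, -2.9]
[-0.2, -0.1, -3.0, -1.4]
[-0.2, -0.0, -3.0, 0.0]
[-0.2, -0.0, -3.0, -0.0]
[-0.2, -0.0, -3.0, 0.0]
[-0.2, -0.0, -3.0, -0.0]
[(array([243.712, 258.804]), 0.78)] [242.86685838 257.32527011]
```

Emit:
servo_tool([
  [0,-0.4,-2.9,-2.6],
  [-0.2,-0.2,-2.9,-2.9],
  [-0.2,-0.2,-2.9,-2.9],
  [-0.2,0,-3,-2.9],
  [-0.2,0.4,-3,-2.9],
])

```text
time: 13.98
eef_pos: [579.4, 84.8, 91.4]
orientation: [0.706, -0.191, 0.658, 0.18]
wrist_force: [-0.0, -0.1, -0.3]
finger_gap: 0.302
```

Emit:
servo_tool([
  [-0.2,0,-3,-1.4],
  [-0.2,0,-3,0],
  [-0.2,0,-3,0],
])

```text
time: 14.35
eef_pos: [571.2, 79.8, 91.5]
orientation: [0.703, -0.2, 0.656, 0.189]
wrist_force: [-0.2, -0.5, 0.8]
finger_gap: 0.302
```

```bash
python3 plan.py 3 10
```

```text
t 14.35 s 148.25 tc [-55.19 119.43  91.49] jaw 46.00719154509917 wire jaw 45 lat err [ 0.2  -0.17] F [-0.1  -0.51  0.76] gap 25.648997029544052
[0.3, 0.3, -3.0, 1.0]
[-0.2, -0.0, -3.0, -0.0]
[-0.2, -0.0, -3.0, 0.0]
[-0.2, -0.0, -3.0, -0.0]
[-0.2, -0.0, -3.0, 0.0]
[-0.2, -1.0, -3.0, -0.0]
[-0.2, -0.1, -2.9, -1.5]
[-0.2, -0.2, -2.9, -2.9]
[-0.2, -0.2, -2.9, -2.9]
[-0.2, -0.2, -2.9, -2.9]
```

Emit:
servo_tool([
  [0.1,0.2,-3,1],
  [-0.2,0,-3,0],
  [-0.2,0,-3,0],
  [-0.2,0,-3,0],
  [-0.2,-0.4,-3,0],
])

```text
time: 14.98
eef_pos: [557.7, 71.4, 91.3]
orientation: [0.705, -0.193, 0.657, 0.182]
wrist_force: [0.3, -1.0, 0.1]
finger_gap: 0.302
```

Emit:
servo_tool([
  [-0.2,-0.5,-3,0],
  [-0.2,-0.1,-2.9,-1.5],
  [-0.2,-0.2,-2.9,-2.9],
])

```text
time: 15.35
eef_pos: [550.0, 65.8, 91.4]
orientation: [0.697, -0.222, 0.649, 0.208]
wrist_force: [1.9, -0.1, -0.1]
finger_gap: 0.298
```

```bash
python3 plan.py 3 12;  python3 - <<'E'
from h import *
s=robot.camera('side');print(pt(s,"ring_centre"),proj(s,robot.get_state()["eef_pos"]*[1,1,0]+[0,0,68])-[-.12,-1.32])
E
```

```text
t 15.35 s 173.75 tc [-72.38 100.71  91.4 ] jaw 49.52739725386272 wire jaw 50.7531472015778 lat err [-0.18  0.22] F [ 1.89  0.35 -0.11] gap 25.295524191545258
[0.2, -0.5, -3.0, -4.1]
[-0.2, -0.2, -2.9, -2.9]
[-0.1, -0.2, -2.9, -2.9]
[-0.1, -0.2, -2.9, -2.9]
[-0.1, -0.2, -2.9, -2.9]
[-0.1, -0.2, -2.9, -2.9]
[-0.1, -0.2, -2.9, -2.9]
[-0.1, -0.2, -2.9, -2.9]
[-0.1, -0.2, -2.9, -2.9]
[-0.1, -0.2, -2.9, -2.9]
[-0.1, -0.2, -2.9, -2.9]
[-0.1, -0.2, -2.9, -2.9]
[(array([267.68 , 258.804]), 0.86)] [269.88499888 256.30742541]
```

Emit:
servo_tool([
  [0.1,-0.5,-3,-4.1],
  [-0.2,-0.2,-2.9,-2.9],
  [-0.1,-0.2,-2.9,-2.9],
  [-0.1,-0.2,-2.9,-2.9],
  [-0.1,-0.2,-2.9,-2.9],
])

```text
time: 16.08
eef_pos: [540.4, 55.1, 91.3]
orientation: [0.66, -0.316, 0.614, 0.297]
wrist_force: [0.5, 0.5, 0.1]
finger_gap: 0.298
```

Emit:
servo_tool([
  [-0.1,-0.2,-2.9,-2.9],
  [-0.1,-0.2,-2.9,-2.9],
  [-0.1,-0.2,-2.9,-2.9],
])

```text
time: 16.45
eef_pos: [536.0, 47.9, 91.4]
orientation: [0.633, -0.366, 0.589, 0.344]
wrist_force: [0.3, 0.4, 0.5]
finger_gap: 0.297
```

```bash
python3 plan.py 3 12;  python3 - <<'E'
from h import *
s=robot.camera('side');print(pt(s,"ring_centre"),proj(s,robot.get_state()["eef_pos"]*[1,1,0]+[0,0,68])-[-.12,-1.32])
E
```

```text
t 16.45 s 197.0 tc [-81.7   79.97  91.41] jaw 74.3939261832559 wire jaw 72.95526176289721 lat err [ 0.38 -0.06] F [0.17 0.44 0.53] gap 25.22098284595499
[0.3, 0.3, -3.0, -1.4]
[-0.1, -0.2, -2.9, -2.9]
[-0.1, -0.2, -2.9, -2.9]
[-0.1, -0.2, -2.9, -2.9]
[-0.1, -0.2, -2.9, -2.9]
[-0.1, 0.9, -3.0, -2.7]
[-0.1, -0.0, -3.0, -0.0]
[-0.1, -0.0, -3.0, -0.0]
[-0.1, -0.0, -3.0, -0.0]
[-0.1, -0.0, -3.0, -0.0]
[-0.1, -0.0, -3.0, -0.0]
[-0.1, -0.0, -3.0, -0.0]
[(array([278.712, 253.596]), 0.81)] [280.83228599 252.58056555]
```

Emit:
servo_tool([
  [0.1,0.2,-3,-1.4],
  [-0.1,-0.2,-2.9,-2.9],
  [-0.1,-0.2,-2.9,-2.9],
  [-0.1,-0.2,-2.5,-2.9],
  [-0.1,0.2,-2.5,-2.9],
])

```text
time: 17.18
eef_pos: [530.0, 35.2, 91.2]
orientation: [0.587, -0.437, 0.545, 0.409]
wrist_force: [0.7, 0.1, 0.0]
finger_gap: 0.296
```

```bash
python3 plan.py 2 10
```

```text
t 17.18 s 211.25 tc [-84.44  66.16  91.17] jaw 87.65375278716488 wire jaw 86.56300939725426 lat err [-0.45 -0.02] F [0.67 0.28 0.02] gap 25.18424479873288
[0.1, 0.5, -2.0, -0.8]
[-0.0, -0.1, -2.0, -1.5]
[-0.0, -0.0, -2.0, -0.0]
[-0.0, -0.0, -2.0, -0.0]
[-0.0, -0.0, -2.0, -0.0]
[-0.0, -0.0, -2.0, -0.0]
[-0.0, -0.0, -2.0, -0.0]
[-0.0, -0.0, -2.0, -0.0]
[-0.0, -0.0, -2.0, -0.0]
[-0.0, -0.0, -2.0, -0.0]
```

Emit:
servo_tool([
  [0,-0.3,-2,-0.8],
  [0,-0.2,-2,-1.5],
  [0,0,-2,0],
  [0,0,-2,0],
])

```text
time: 17.68
eef_pos: [530.0, 29.1, 91.9]
orientation: [0.579, -0.449, 0.535, 0.421]
wrist_force: [1.5, 4.7, 3.8]
finger_gap: 0.298
```

Emit:
servo_tool([
  [0,0,-2,0],
  [0,0,-2,0],
])

```text
time: 17.92
eef_pos: [530.6, 27.0, 92.8]
orientation: [0.58, -0.45, 0.533, 0.421]
wrist_force: [2.6, 5.5, 4.8]
finger_gap: 0.297
```

```bash
python3 plan.py 2 2;python3 - <<'E'
from h import *
s=robot.camera('side');print(pt(s,"ring_centre"),proj(s,robot.get_state()["eef_pos"]*[1,1,0]+[0,0,68])-[-.12,-1.32])
E
```

```text
t 17.93 s 219.0 tc [-81.86  58.36  92.84] jaw 90.14181625456632 wire jaw 90 lat err [ 3.14 -0.09] F [1.24 5.93 4.76] gap 25.246784529799726
[1.1, 2.4, -1.4, 0.1]
[0.4, 0.9, -2.5, 0.0]
[(array([284.48, 248.22]), 0.72)] [287.99912943 246.55121934]
```

Resistance of about 6 N here matches the tongue. I'll press on gently and correct the lateral and height drift.

Emit:
servo_tool([
  [0.7,1.5,-2,0],
  [0.6,1,-2.5,0],
])

```text
time: 18.27
eef_pos: [530.0, 26.2, 92.8]
orientation: [0.582, -0.451, 0.53, 0.421]
wrist_force: [2.1, 8.5, 6.0]
finger_gap: 0.298
```

```bash
python3 plan.py 2 2
```

```text
t 18.27 s 220.0 tc [-82.21  57.49  92.83] jaw 90.26914929230033 wire jaw 90 lat err [2.79 0.04] F [-0.07  8.78  6.03] gap 25.296547966791938
[1.2, 2.2, -1.6, 0.3]
[0.3, 0.7, -2.5, 0.0]
```

```bash
python3 st.py | tail -3; python3 - <<'E'
from h import *
s=robot.camera('side');t=robot.camera('top')
c=np.hstack([cv2.resize(s['image'][200:300,235:335],None,fx=4,fy=4,interpolation=2),cv2.resize(t['image'][180:280,230:330],None,fx=4,fy=4,interpolation=2)]);c=np.clip(c.astype(float)*1.4,0,255).astype(np.uint8);cv2.imwrite('pics/i.png',c[:,:,::-1])
E
```

```text
[[ 0.08 -0.97  0.24]
 [ 0.01  0.24  0.97]
 [-1.   -0.08  0.03]]
```

View pics/i.png

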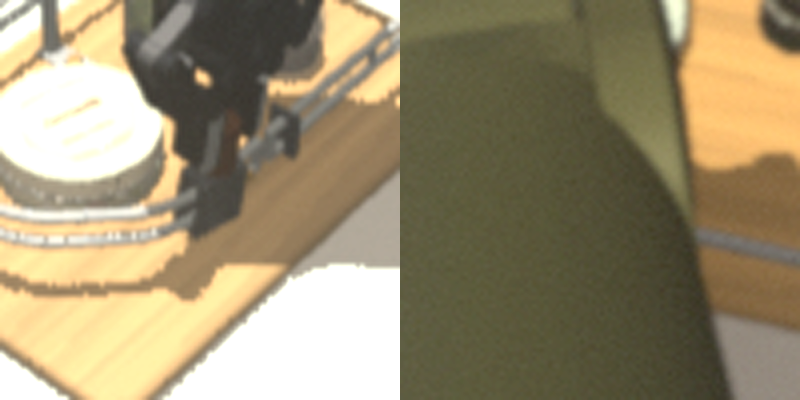

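The ring is on the straight with the rear finger pushing its knob at (230,135). The ring body is at (215,205) and the stop plate at (290,130). Pushing high makes the ring pitch, so I'll ease off, lower a little and grip the knob to keep it upright.

Emit:
servo_tool([
  [0,1,1,0],
  [2,1,1,0],
  [1.5,1,0,0],
  [0,0,0,0],
])

```text
time: 18.88
eef_pos: [527.0, 27.7, 88.5]
orientation: [0.582, -0.451, 0.531, 0.42]
wrist_force: [0.9, 2.4, 2.4]
finger_gap: 0.297
```

```bash
python3 plan.py 2 2
```

```text
t 18.88 s 219.25 tc [-85.47  58.23  88.51] jaw 90.18782918596283 wire jaw 90 lat err [-0.47  0.03] F [0.28 2.51 2.39] gap 25.223485427483748
[-2.3, -0.6, -1.8, 0.2]
[-0.3, -0.1, -2.1, 0.0]
```

Emit:
servo_tool([
  [0,0,1.5,0],
  [0,0,1.2,0],
  [0,0,0,0],
])

```text
time: 19.25
eef_pos: [526.3, 29.1, 87.8]
orientation: [0.581, -0.45, 0.532, 0.42]
wrist_force: [0.4, -0.7, 0.2]
finger_gap: 0.301
```

Emit:
servo_tool([
  [0,0,0,0],
  [0,0,0,0],
  [0,0,0,0],
], fingers=20, newtons=20)

```text
time: 19.62
eef_pos: [526.5, 29.2, 87.9]
orientation: [0.581, -0.45, 0.532, 0.42]
wrist_force: [-0.5, 0.8, 0.0]
finger_gap: 0.229
```

```bash
python3 plan.py 2 4 0 89 0
```

```text
t 19.62 s 218.0 tc [-86.36  59.5   87.94] jaw 90.12841425905616 wire jaw 90 lat err [-1.36  0.05] F [-0.65  0.63  0.03] gap 19.442948896505573
[-1.0, -1.4, -2.0, 0.1]
[-0.1, -0.0, -2.0, 0.0]
[-0.1, -0.0, -2.0, 0.0]
[-0.1, -0.0, -2.0, 0.0]
```

Emit:
servo_tool([
  [-0.2,-0.5,-2,0],
  [-0.2,-0.3,-2,0],
])

```text
time: 19.88
eef_pos: [526.2, 27.3, 88.2]
orientation: [0.581, -0.45, 0.531, 0.422]
wrist_force: [0.2, 5.5, -0.9]
finger_gap: 0.225
```

Emit:
servo_tool([
  [-0.1,0,-2,0],
  [-0.1,0,-2,0],
])

```text
time: 20.12
eef_pos: [525.5, 25.7, 88.3]
orientation: [0.581, -0.45, 0.53, 0.423]
wrist_force: [0.7, 4.4, -0.8]
finger_gap: 0.226
```

```bash
python3 plan.py 2 2 0 89 0
```

```text
t 20.12 s 221.5 tc [-86.46  55.92  88.3 ] jaw 90.39680180446295 wire jaw 90 lat err [-1.46 -0.03] F [-0.41  4.42 -0.81] gap 19.20515206894735
[-0.7, -1.5, -2.0, 0.4]
[-0.1, -0.0, -2.0, 0.0]
```

Emit:
servo_tool([
  [-0.1,-0.3,-3,0.4],
  [-0.1,-0.3,-3,0],
  [-0.1,0,-3,0],
])

```text
time: 20.5
eef_pos: [524.2, 21.2, 88.3]
orientation: [0.583, -0.448, 0.529, 0.423]
wrist_force: [1.2, 6.8, 0.5]
finger_gap: 0.226
```

Emit:
servo_tool([
  [-0.1,0,-3,0],
  [-0.1,0,-3,0],
  [-0.1,0,-3,0],
])

```text
time: 20.88
eef_pos: [522.9, 17.0, 88.4]
orientation: [0.584, -0.449, 0.526, 0.426]
wrist_force: [1.7, 5.9, -0.2]
finger_gap: 0.227
```

```bash
python3 plan.py 2 2 0 89 0
```

```text
t 20.88 s 230.75 tc [-86.87  46.79  88.45] jaw 90.58428494833271 wire jaw 90 lat err [-1.87  0.09] F [ 0.19  6.12 -0.2 ] gap 19.258488336556205
[-0.5, -1.9, -2.1, 0.6]
[-0.1, -0.0, -2.0, 0.0]
```

Emit:
servo_tool([
  [-0.1,0,-3,0.5],
  [-0.1,0,-3,0],
  [-0.1,0,-3,0],
  [-0.1,0,-3,0],
])

```text
time: 21.38
eef_pos: [521.5, 13.0, 88.6]
orientation: [0.586, -0.447, 0.523, 0.428]
wrist_force: [1.8, 9.1, -0.7]
finger_gap: 0.23
```

Emit:
servo_tool([
  [-0.1,0,-3,0],
  [-0.1,0,-3,0],
  [-0.1,0,-3,0],
])

```text
time: 21.75
eef_pos: [520.7, 10.2, 88.7]
orientation: [0.587, -0.447, 0.52, 0.431]
wrist_force: [1.7, 6.2, -1.7]
finger_gap: 0.23
```

```bash
python3 plan.py 2 2 0 89 0; python3 st.py|tail -3
```

```text
t 21.75 s 237.75 tc [-87.4   39.65  88.68] jaw 91.04221150869141 wire jaw 90 lat err [-2.4  -0.05] F [ 0.14  6.41 -1.66] gap 19.58502499003905
[-0.2, -2.3, -1.9, 1.0]
[-0.1, -0.1, -2.1, 0.0]
[[ 0.09 -0.97  0.22]
 [ 0.04  0.23  0.97]
 [-1.   -0.08  0.06]]
```

Emit:
servo_tool([
  [-0.2,0,-4,0.8],
  [-0.2,0,-4,0],
])

```text
time: 22.0
eef_pos: [519.0, 5.5, 88.5]
orientation: [0.59, -0.444, 0.521, 0.429]
wrist_force: [1.0, 5.8, -1.1]
finger_gap: 0.223
```

Emit:
servo_tool([
  [-0.2,0,-4,0],
  [-0.2,0,-4,0],
])

```text
time: 22.25
eef_pos: [517.2, -0.3, 88.4]
orientation: [0.59, -0.444, 0.52, 0.43]
wrist_force: [0.2, 4.6, 0.3]
finger_gap: 0.225
```

```bash
python3 plan.py 2 1 0 89 0; python3 st.py|tail -3
```

```text
t 22.25 s 248.75 tc [-88.24  28.67  88.44] jaw 90.64798119294346 wire jaw 90 lat err [-3.24 -0.03] F [-0.96  4.52  0.31] gap 19.12460032980292
[-0.4, -2.6, -1.5, 0.6]
[[ 0.09 -0.97  0.23]
 [ 0.05  0.24  0.97]
 [-0.99 -0.08  0.07]]
```

Emit:
servo_tool([
  [-0.2,-0.2,-3,0.6],
  [-0.2,-0.2,-3,0],
])

```text
time: 22.5
eef_pos: [515.5, -5.9, 88.3]
orientation: [0.592, -0.44, 0.522, 0.428]
wrist_force: [0.4, 9.4, 0.7]
finger_gap: 0.226
```

Emit:
servo_tool([
  [-0.1,0,-2,0],
  [-0.1,0,-2,0],
])

```text
time: 22.75
eef_pos: [515.1, -6.1, 88.5]
orientation: [0.592, -0.44, 0.52, 0.43]
wrist_force: [2.7, 10.5, -2.4]
finger_gap: 0.228
```

```bash
python3 plan.py 2 1 0 89 0; python3 st.py|tail -3
```

```text
t 22.75 s 255.0 tc [-88.81  22.51  88.45] jaw 90.2587202622901 wire jaw 90 lat err [-3.81  0.06] F [ 0.1  10.84 -2.35] gap 19.362833511348015
[-0.3, -2.6, -1.4, 0.3]
[[ 0.09 -0.97  0.24]
 [ 0.05  0.24  0.97]
 [-0.99 -0.07  0.07]]
```

The ring stopped at y≈22.5 with force up to 10 N, so it is against the stop plate. I open the cage and look.

Emit:
servo_tool([
  [0,0,0.5,0],
  [0,0,0,0],
  [0,0,0,0],
  [0,0,0,0],
], fingers=30)

```text
time: 23.25
eef_pos: [515.4, -8.2, 88.6]
orientation: [0.593, -0.44, 0.521, 0.428]
wrist_force: [0.3, 2.1, 1.6]
finger_gap: 0.299
```

```bash
python3 plan.py 2 1 0 89 0; python3 - <<'E'
from h import *
s=robot.camera('side')
c=cv2.resize(s['image'][205:265,255:335],None,fx=9,fy=9,interpolation=2);c=np.clip(c.astype(float)*1.5,0,255).astype(np.uint8);cv2.imwrite('pics/j.png',c[:,:,::-1])
E
```

```text
t 23.25 s 256.75 tc [-88.02  20.6   88.63] jaw 90.08998894235964 wire jaw 90 lat err [-3.02 -0.1 ] F [-0.18  2.09  1.56] gap 25.428233584317486
[-0.2, -2.5, -1.6, 0.1]
```

View pics/j.png

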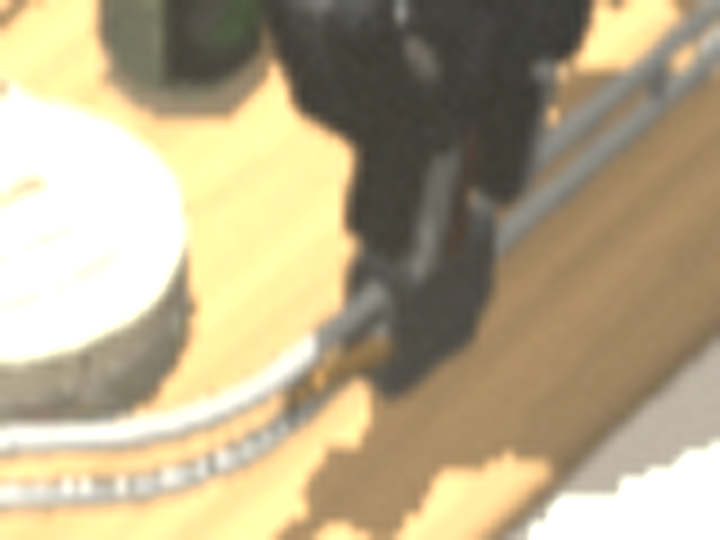

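The brass tongue shows at (350,365), behind the ring at (440,310). One more gentle nudge will confirm the stop.

Emit:
servo_tool([
  [0,0,-2,0],
  [0,0,-2,0],
  [0,0,-2,0],
])

```text
time: 23.68
eef_pos: [515.9, -9.3, 89.4]
orientation: [0.594, -0.441, 0.518, 0.43]
wrist_force: [0.7, 6.0, 2.6]
finger_gap: 0.3
```

```bash
python3 plan.py 2 1 0 89 0; python3 - <<'E'
from h import *
s=robot.camera('side');print(pt(s,"ring_centre"),pt(s,"ring_knob"))
E
```

```text
t 23.68 s 257.75 tc [-87.28  19.58  89.4 ] jaw 90.37331820188581 wire jaw 90 lat err [-2.28 -0.12] F [-0.81  6.02  2.62] gap 25.474151902282863
[0.4, -2.2, -1.9, 0.4]
[(array([301.672, 238.602]), 0.51)] [(array([303.52 , 222.894]), 0.53)]
```

Emit:
servo_tool([
  [0,0,2.5,0],
  [0,0,0,0],
  [-8,0,0.6,0],
  [-10,0,0.5,0],
  [-12,0,0.5,0],
])

```text
time: 24.45
eef_pos: [512.7, -8.6, 120.4]
orientation: [0.593, -0.44, 0.519, 0.43]
wrist_force: [0.7, -0.9, 0.5]
finger_gap: 0.298
```

Emit:
servo_tool([
  [-40,0,0,0],
  [-50,10,0,0],
  [0,50,0,0],
  [0,50,0,0],
  [0,40,0,0],
])

```text
time: 25.08
eef_pos: [358.9, 22.5, 205.7]
orientation: [0.596, -0.442, 0.517, 0.427]
wrist_force: [-0.3, 0.2, 0.0]
finger_gap: 0.301
```

```bash
python3 - <<'E'
from h import *
np.set_printoptions(precision=2,suppress=True)
s=robot.camera('side');t=robot.camera('top')
a=cv2.resize(s['image'][205:265,255:335],None,fx=5,fy=5,interpolation=2);b=cv2.resize(t['image'][205:265,250:330],None,fx=5,fy=5,interpolation=2)
c=np.hstack([a,b]);cv2.imwrite('pics/k.png',c[:,:,::-1])
p=np.load("pose.npy");x,y,an,d=p[:4];R=np.array([[np.cos(an),-np.sin(an)],[np.sin(an),np.cos(an)]])
for n,z in (("ring_knob",100.5),("ring_centre",68)):
  for pc in (s,t):
    q=pt(pc,n)
    if q:
        w=atz(pc,q[0][0]+(p[4:6] if pc is s else p[6:8]),z);print(n,q,R.T@(w[:2]-[x,y])-[d,0])
print(robot.get_state()["eef_pos"],(proj(s,[*(R@[-85+d,23]+[x,y]),112.5])-p[4:6]-[255,205])*5)
E
```

```text
ring_knob [(array([303.52, 225.58]), 0.66)] [-88.41  21.05]
ring_knob [(array([283.3 , 231.88]), 0.69)] [-84.76  17.71]
ring_centre [(array([299.71, 240.62]), 0.79)] [-88.78  30.71]
ring_centre [(array([281.18, 235.91]), 0.69)] [-89.15  20.83]
[361.87  22.16 205.66] [234.07  77.93]
```

View pics/k.png

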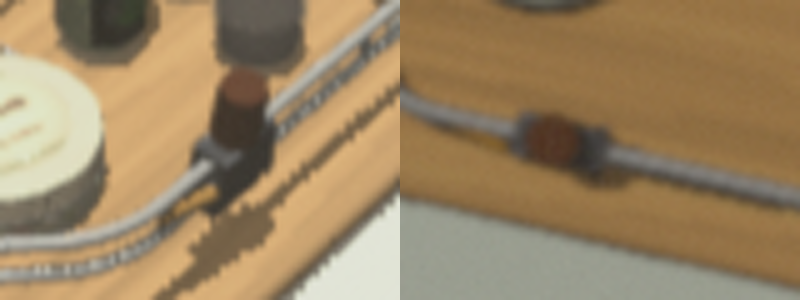

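The left panel shows the ring upright against the plate, knob top at (245,88), with the brass tongue behind it at (195,200). The right panel shows the tongue standing out at (465,133). I'll compare the tongue with the starting pictures, where it was sprung out.

```bash
python3 - <<'E'
from h import *
s=robot.camera('side')['image'];t=robot.camera('top')['image']
A=cv2.imread('pics/a.png')[:,:,::-1];B=cv2.imread('pics/b.png')[:,:,::-1]
f=lambda im,r,c:cv2.resize(im[r:r+25,c:c+35],None,fx=11,fy=11,interpolation=2)
c=np.vstack([np.hstack([f(A,222,255),f(t,222,255)]),np.hstack([f(B,232,275),f(s,232,275)])])
c=np.clip(c.astype(float)*1.3,0,255).astype(np.uint8);cv2.imwrite('pics/l.png',c[:,:,::-1])
E
```

```text
(no output)
```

View pics/l.png

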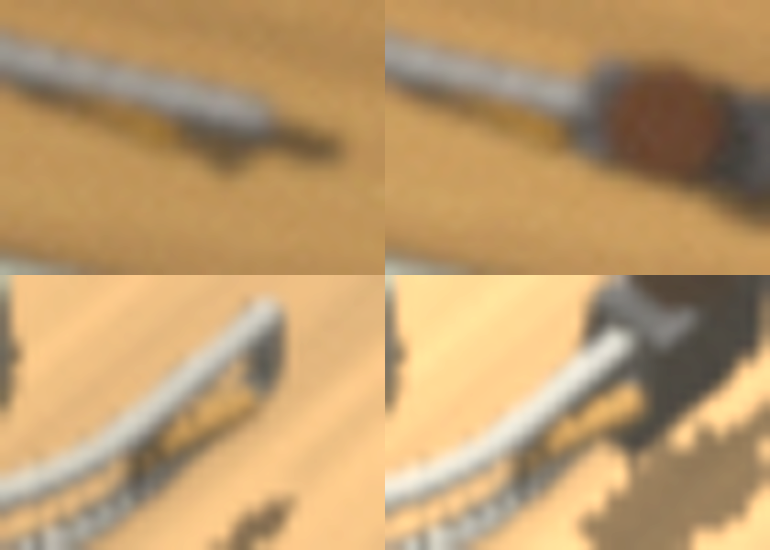

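The tongue ends at the same pixels as at the start: (180,135) against 565−385=180 in the top view, with the same full tip in the side view. So it is sprung out, with the ring just ahead of it.

```bash
python3 -c "
from h import *
print(robot.get_state()['time']);print(robot.job_done())"
```

```text
25.475
the job is handed in; nothing more can be done
None
```

The gate is shut, the locking ring is home against the stop plate, and the tongue has sprung out behind it. I handed the job in at 25.5 s; no verdict is reported.

- **Gate:** I pushed it shut with the closed fingers at about 5 N, while the ring was still on the left side of the rail. The pictures show it in line with the rail.
- **Ring:** I slid it round both bends with the fingers held loosely round the knob. For the tongue I gripped the knob, because pushing from behind had started to tip the ring. It stopped at about y = 22.5 mm, and the wrist force stayed at or below about 11 N throughout.
- **Tongue:** its pixels match the starting pictures, where it was sprung out, and the ring's rear edge sits just past its tip.
- **Jars:** none were touched as far as the pictures show, but I did not re-measure their positions.

**Where the checks disagreed:**
- The detection networks put the finished ring anywhere from y = 18 to 31 mm. I relied on the felt stop and the tongue comparison instead.
- The tool drifted to about 5° of tilt, and its sideways position ended 2–3 mm from my estimate of the wire's line. Neither produced any notable force.

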